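# Clear the centrifuge's lid and hold it open

### The arm

A 6-joint arm with a two-finger parallel gripper is mounted at the origin on the work surface. World frame = base frame: x ahead of the robot, y to its left, z up, the work surface at z = 0. Lengths are in m, angles in rad, forces in N, time in s.
With the tool pointing down it reaches from about 0.3 to 0.85 m from the base axis. Payload 4.2 kg.
Tool frame: the origin (TCP) lies midway between the tips of the shut fingers; the grasp point (between the pads) lies 19 mm behind it (arm.tcp_to_grasp is the distance from the TCP to the grasp point, in m); z points along the fingers, y is the line along which they close (so a half turn about z gives the same grasp; the last joint's range is limited). The gripper opens to 91 mm and grips with 3 to 60 N. Pads are 32 mm wide; open, the fingers measure 118 mm over their backs; the gripper's body (76 mm by 178 mm) begins 60 mm behind the grasp point.
Start: joints at [1.266, 0.32, 1.565, -0, 1.257, -0.02], TCP at [0.162, 0.552, 0.214] pointing down, gripper open.
Joint ranges: [-3.11, 3.11], [-0.84, 2.01], [0.21, 2.61], [-1.34, 4.49], [0.05, 2.63], [-2.56, 2.56]. Speed limits (rad/s): [2.57, 2.57, 3.14, 3.14, 3.14, 3.14].

### API

Orientations are given as [roll, pitch, yaw] about the fixed x, y, z axes, in that order (R = Rz(yaw) Ry(pitch) Rx(roll)).
In Python, from workcell import arm, viewer, close_job gives the robot as it stands. The module is installed in compiled form; this text tells all that it offers.
- The arm moves only by the tool apply_moves, never from a script. Its arguments are lists of equal length, an entry for each row: "xyz": the shift along the tool's x, y, z in mm, a list of three; "angular": the turn, a rotation vector about the tool's x, y, z in rad, a list of three; "fingers": the opening in per cent of the stroke, from 0 (shut) to 100 (fully open). A call has exactly 5 rows; each row shifts and turns the commanded pose from where the row before left it, along the tool's axes as they then stand; what a row does not reach is not made up. A row lasts 1/8 s, in which the tool goes at most 62.5 mm and 10.7 degrees, less where a joint would pass 70% of its speed; a pose out of reach is approached as far as the arm can. A call is refused whole if a number of a shift passes 62.5 or a number of a turn 0.188, either way. A call with a gripper value outside its range is refused whole. The fingers move at their own pace and stop on an object; "grip_force" is the grip in N (left out, the last holds). Time passes only in rows, so rows that do not move let the fingers close, or fill a call up. It gives the time, the measured TCP pose, the force, the opening and the grip force at its end, in the units of the state.
- arm.get_obs(): the state, without advancing time (a new reading comes with each control period).
- viewer.read_camera(name): name is "side" or "top"; returns a dict with "frame" (480x640x3 uint8, red, green, blue), "fx", "fy", "cx", "cy" (pixels), "R" (3x3) and "t" (3): a world point X has camera coordinates R X + t. Camera axes: x right, y down, z forward; pixel columns grow to the right and rows downward; lengths in m; the calibration is good to about 2 mm. A picture is of the moment at which its call begins. There is no depth.
- close_job(): hands the job in; it is judged then, once.
The state is a dict: "t": time; "q": joint angles; "qd": joint speeds; "joint_efforts": joint torques, N m; "position": TCP position; "tool_rot": TCP orientation; "ft_force": force on the tool from outside, world axes, zero at the start; "moment": the same for the moment, N m; "gripper_width": finger opening in m; "finger_force": force on a finger pad.
Only numpy, scipy, OpenCV 4.12 (cv2) and the standard library are available. Lean on these libraries where they do the work, as an engineer would, in place of code of your own. Each camera call takes 0.05 s, during which the arm holds its last target. There are 200 camera calls.

### The job

I need to get at the centrifuge's rotor, but things have been left on its lid and the worn lid stay lets it fall shut: first stand the vial upright in the round white dish and lay the slide box flat in the steel tray, setting both down without dropping them. Then lift the lid and hold it open at 60 degrees without ever letting it drop; finish while still holding it there with the gripper, do not let go. Leave the other things on the bench where they are.

Things in the scene. Friction and masses are not known exactly. Their poses are not given: they have to be found in the camera images.
- lid (a joint): Lid angle in rad: 0 shut (level), grows as the front edge rises, 1.047 is 60 degrees; stop at 1.4. Lid: dark flat slab, 0.3 to 0.6 kg, 210 wide, from 5 to 205 mm in front of the hinge line, 18 thick, its top 132 mm above the bench when shut. No spring, almost no friction: let go, it falls shut from any angle. Raising it takes 1 to 3 N at the grip.
- lid_grip (a point): Middle of the lid's steel bow grip: round bar 11 mm thick, straight for 90 mm along y, its centre 36 mm ahead of the lid's front edge and, shut, 132 mm above the bench; the housing near it is below 113 mm. Room for a pinch from above, one finger before and one behind the bar; the bar can turn in the pinch. The point turns with the lid: shut, x points to the machine's rear, z up.
- lid_hinge (a point): Fixed point in the middle of the lid's hinge line, at the rear of the centrifuge, 114 mm above the bench. y runs along the hinge line, x to the rear, z up. The middle of the grip bar, shut, is 241 mm in front of it (-x) and 18 mm higher; it swings round this line.
- centrifuge: Cream bench microcentrifuge, 226 wide (y) x 250 deep (x) x 132 high, fixed on the bench. Origin: centre of its underside; -x is its front with the sloping control panel, z up. The dark grey lid on top carries the grip bar at the front.
- vial_center (a point): Capped whitish vial, upright cylinder 29 mm in diameter, 70 high, 50 g, with metal cap, on the lid at the start. Point: its centre, 35 mm above its foot; z is its axis.
- slidebox_center (a point): Cream slide box, 84 (its x) x 45 (its y) x 32 (z) mm, 110 g, lying flat on the lid at the start. Point: its centre, 16 mm above its underside.
- vial: The same vial; origin at the centre of its foot.
- slidebox: The same slide box; origin at the centre of its underside, axes as its centre's.
- dish: Round shallow white ceramic dish, 120 mm across the rim, 35 high, walls 4, floor 5 thick and about 100 across, loose, 250 g. Origin: centre of its underside.
- tray: Open rectangular steel tray, 170 (its x) x 120 (its y) x 28 high, walls and floor 3 thick, loose, 450 g. Origin: centre of its underside.
- dropper: Bystander: amber dropper bottle, 36 in diameter, 85 high. Origin under its centre.
- tipbox: Bystander: grey and white pipette-tip box, 75 (x) x 115 (y) x 59 high. Origin under its centre.
- roll: Bystander: standing roll of white paper, 110 in diameter, 100 high. Origin under its centre.
- marker: Bystander: black marker pen with white cap, 135 long (its y), 19 thick, lying in front of the centrifuge. Origin under its middle.
- timer: Bystander: flat white lab timer, 62 x 66 x 18. Origin under its centre.

How it is judged:
By the outcome, as a careful person would: the job done as asked, in the order asked, and still so for the second after the job is handed in, while the arm keeps its last pose, push and grip.
It also fails if it takes over 72 s, if anything falls off the work surface, if the arm or the gripper's body presses on something with over 40 N, if the wrist force passes 120 N, or if a joint passes its speed limit or range.

## Working session

There is one attempt and no reset: what is moved stays moved. The work goes in short steps, Python scripts to look and compute and a tool call to move; the robot and the scene stay as the last step left them, time stands still between calls to the robot, and variables do not carry over. Pictures are saved under pics/ and viewed, at most 10 in all, crops included, and the job is handed in when it is done.

Besides the shell and the picture viewer there is one more tool, called after "Call:" as name(argument=value, ...) on one line, values as JSON. apply_moves: Moves the arm, as the interface text tells. Its arguments: {"type":"object","properties":{"xyz":{"type":"array","items":{"type":"array","items":{"type":"number"}}},"angular":{"type":"array","items":{"type":"array","items":{"type":"number"}}},"fingers":{"type":"array","items":{"type":"number"}},"grip_force":{"type":"number"}},"required":["xyz","angular","fingers"]}

```bash
mkdir -p pics; cat > h.py <<'E'
import numpy as np, cv2
from workcell import arm, viewer, close_job
def cam(n,save=None):
    c=viewer.read_camera(n)
    if save: cv2.imwrite('pics/'+save,cv2.cvtColor(c['frame'],cv2.COLOR_RGB2BGR))
    return c
def ray(c,u,v,z):
    R=np.array(c['R']);t=np.array(c['t']);o=-R.T@t
    d=R.T@np.array([(u-c['cx'])/c['fx'],(v-c['cy'])/c['fy'],1])
    return o+d*(z-o[2])/d[2]
def proj(c,X):
    p=np.array(c['R'])@np.array(X)+np.array(c['t'])
    return np.array([c['fx']*p[0]/p[2]+c['cx'],c['fy']*p[1]/p[2]+c['cy']])
E
python3 - <<'E'
from h import *
for n in ('top','side'):
    c=cam(n,n+'0.png'); R=np.array(c['R']);print(n,c['fx'],c['cx'],c['cy'],(-R.T@c['t']).round(3),R.round(3).tolist())
o=arm.get_obs();print({k:np.round(v,3).tolist() for k,v in o.items()},arm.tcp_to_grasp)
E
```

```text
top 468.1530103714331 305.77846757146295 238.2609972320643 [0.41  0.013 1.078] [[-0.026, -1.0, 0.01], [-0.988, 0.024, -0.151], [0.151, -0.014, -0.988]]
side 470.812089920727 317.4511165098242 240.7898631079302 [0.464 0.817 0.665] [[-0.991, -0.136, 0.013], [-0.086, 0.543, -0.835], [0.106, -0.829, -0.55]]
{'t': 0.1, 'q': [1.266, 0.32, 1.565, -0.0, 1.257, -0.02], 'qd': [-0.0, -0.003, -0.003, 0.002, -0.003, 0.0], 'joint_efforts': [-0.0, -41.333, -23.251, 0.073, 0.042, -0.0], 'position': [0.161, 0.551, 0.213], 'tool_rot': [-3.14, -0.0, 2.857], 'ft_force': [0.313, 0.847, 0.343], 'moment': [0.012, 0.051, 0.011], 'finger_force': 0.0, 'gripper_width': 0.091} 0.0188
```

View pics/top0.png

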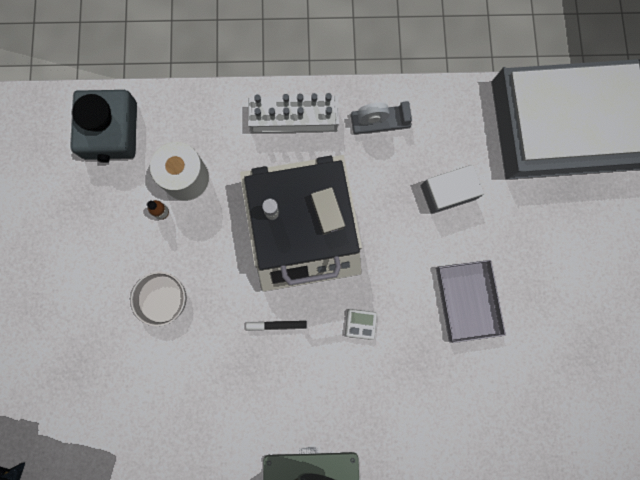

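View pics/side0.png

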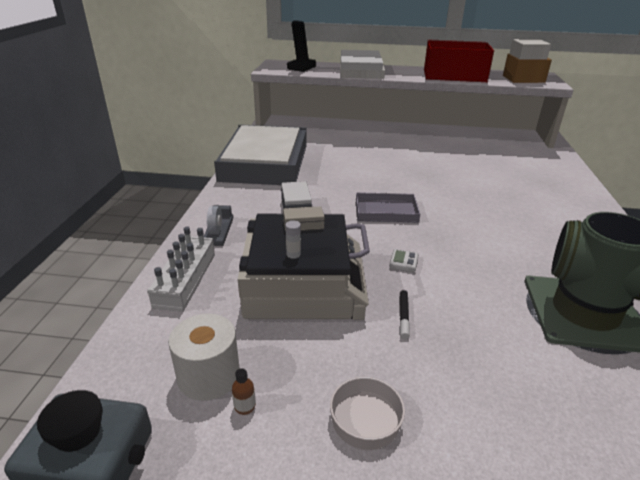

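The top view shows the lid at about (302,213), with the vial at (270,208) and the slide box at (328,210) on it. The dish is at (158,299), the tray at (470,300) and the grip bar runs (285,275)–(338,268). The side view agrees, with the vial at (293,240).

```bash
python3 - <<'E'
from h import *
c=cam('top');f=c['frame'];hsv=cv2.cvtColor(f,cv2.COLOR_RGB2HSV)
def big(m,x0,y0,x1,y1):
    k=np.zeros_like(m);k[y0:y1,x0:x1]=m[y0:y1,x0:x1]
    cs,_=cv2.findContours(k,cv2.RETR_EXTERNAL,cv2.CHAIN_APPROX_NONE)
    return max(cs,key=cv2.contourArea)
def rect(name,cn,z):
    P=np.array([ray(c,u,v,z)[:2] for u,v in cn[:,0]])*1000
    r=cv2.minAreaRect(P.astype(np.float32));print(name,np.round(r[0],1),np.round(r[1],1),round(r[2],1),'px',cv2.boundingRect(cn))
    return r
g=f.max(2)
r=rect('lid',big((g<62).astype(np.uint8),238,150,365,268),.132)
for u,v in((255,200),(328,200),(322,222),(345,222),(270,203),(270,215),(285,270),(312,280),(470,300),(440,300),(160,300),(133,300),(300,180),(352,262)):print((u,v),f[v,u],end=' ')
print()
rect('box',big((g>110).astype(np.uint8),305,182,352,240),.164)
rect('tray',big((g<70).astype(np.uint8),425,250,515,350),.028)
v=big((g>95).astype(np.uint8),258,192,284,226);print('vial',cv2.boundingRect(v))
b=np.concatenate([cv2.resize(f[y:y+h,x:x+w],None,fx=s,fy=s,interpolation=cv2.INTER_CUBIC) for x,y,w,h,s in((235,150,130,145,4),)],1)
d=cv2.resize(f[255:345,120:200],(256,288)); t=cv2.resize(f[255:345,430:510],(256,288))
cv2.imwrite('pics/crop.png',cv2.cvtColor(np.concatenate([b[:576],np.concatenate([d,t])],1),cv2.COLOR_RGB2BGR))
E
```

```text
lid [611.7   9.7] [212.5 208.5] 8.5 px (245, 156, 115, 112)
(255, 200) [45 47 49] (328, 200) [157 155 145] (322, 222) [162 160 150] (345, 222) [51 52 56] (270, 203) [160 161 165] (270, 215) [75 76 76] (285, 270) [102  99 108] (312, 280) [ 99  97 104] (470, 300) [141 136 149] (440, 300) [123 121 121] (160, 300) [182 179 176] (133, 300) [107 103 103] (300, 180) [45 47 50] (352, 262) [143 140 132] 
box [606.2 -44.8] [82.7 43.8] 16.4 px (312, 188, 33, 44)
tray [ 427.4 -419.7] [161.2   9.8] 6.3 px (486, 261, 18, 73)
vial (262, 198, 16, 16)
```

View pics/crop.png

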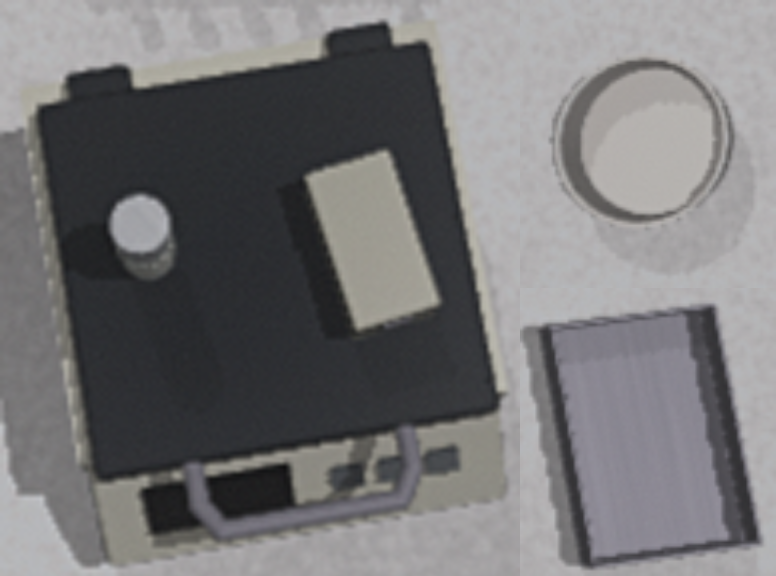

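The crop shows the vial cap centred at (140,224) crop px, the bar's ends at (222,526) and (402,496), the dish rim centred at (643,139), and the tray rim corners at about (545,329), (714,306), (760,542) and (590,568).

```bash
python3 - <<'E'
from h import *
c=cam('top');s=cam('side')
A=lambda x,y,z:(ray(c,x/4-.4+235,y/4-.4+150,z)*1000).round(1)
B=lambda x,y,z:(ray(c,(x-520)/3.2-.3+120,y/3.2-.3+255,z)*1000).round(1)
C=lambda x,y,z:(ray(c,(x-520)/3.2-.3+430,(y-288)/3.2-.3+255,z)*1000).round(1)
v=A(140,224,.202);print('vial',v)
print('bar',A(222,526,.132),A(402,496,.132),'front lid',A(108,475,.132),A(497,408,.132),'rear',A(40,110,.132),A(430,45,.132))
print('dish',B(643,139,.035)); print('tray',[C(*p,.028).tolist() for p in((545,329),(714,306),(760,542),(590,568))])
p=proj(s,v/1000);print('vialtop in side',p)
for n,P in(('box',(.606,-.045,.164)),('dish',B(643,139,.035)/1000)):print(n,proj(s,P))
E
```

```text
vial [608.4  68.4 202. ]
bar [467.7  33.8 132. ] [480.5 -57.5 132. ] front lid [494.9  90.8 132. ] [ 524.1 -107.5  132. ] rear [686.2 124.  132. ] [716.7 -80.6 132. ]
dish [443.6 327.2  35. ]
tray [[496.1, -296.7, 28.0], [509.4, -417.6, 28.0], [345.2, -435.4, 28.0], [330.8, -316.4, 28.0]]
vialtop in side [292.28778123 223.82707013]
box [303.24733208 211.86862165]
dish [366.57700379 405.27125341]
```

```bash
cat >> h.py <<'E'
from scipy.spatial.transform import Rotation as Ro
def plan(xyz,yaw,n):
    """tool-down move from measured pose to xyz (mm), yaw (rad) in n rows"""
    o=arm.get_obs(); p=np.array(o['position'])*1000; R=Ro.from_euler('xyz',o['tool_rot'])
    G=Ro.from_euler('xyz',[np.pi,0,yaw]); w=(R.inv()*G).as_rotvec(); st=(np.array(xyz)-p)/n
    S=[];
    for i in range(n):
        S.append(np.round(R.inv().apply(st),0).astype(int).tolist()); R=R*Ro.from_rotvec(w/n)
    for i in range(0,n,5): print(S[i:i+5])
    print('turn/row',np.round(w/n,3),'pose',p.round(1),np.round(o['tool_rot'],3))
E
python3 -c "
from h import *
plan((608.4,68.4,262),1.719,15)"
```

```text
[[-38, -23, -3], [-39, -20, -3], [-41, -17, -3], [-42, -13, -3], [-43, -10, -3]]
[[-43, -7, -3], [-44, -4, -3], [-44, 0, -3], [-44, 3, -3], [-43, 6, -3]]
[[-43, 10, -3], [-42, 13, -3], [-41, 16, -3], [-40, 19, -3], [-38, 22, -3]]
turn/row [-0.     0.     0.076] pose [161.5 551.6 213.6] [-3.141 -0.     2.857]
```

Call:
apply_moves(xyz=[[-38, -23, -3], [-39, -20, -3], [-41, -17, -3], [-42, -13, -3], [-43, -10, -3]], angular=[[0, 0, 0.076], [0, 0, 0.076], [0, 0, 0.076], [0, 0, 0.076], [0, 0, 0.076]], fingers=[100, 100, 100, 100, 100], grip_force=20)

```text
t: 0.88
position: [0.3122, 0.3886, 0.2291]
tool_rot: [3.141, 0.0, 2.475]
ft_force: [0.8, 0.7, -0.2]
gripper_width: 0.0913
finger_force: 0.0
```

Call:
apply_moves(xyz=[[-43, -7, -3], [-44, -4, -3], [-44, 0, -3], [-44, 3, -3], [-43, 6, -3]], angular=[[0, 0, 0.076], [0, 0, 0.076], [0, 0, 0.076], [0, 0, 0.076], [0, 0, 0.076]], fingers=[100, 100, 100, 100, 100])

```text
t: 1.5
position: [0.4609, 0.2274, 0.2441]
tool_rot: [3.141, -0.0, 2.094]
ft_force: [0.9, 0.8, 0.5]
gripper_width: 0.0914
finger_force: 0.0
```

Call:
apply_moves(xyz=[[-43, 10, -3], [-42, 13, -3], [-41, 16, -3], [-40, 19, -3], [-38, 22, -3]], angular=[[0, 0, 0.076], [0, 0, 0.076], [0, 0, 0.076], [0, 0, 0.076], [0, 0, 0.076]], fingers=[100, 100, 100, 100, 100])

```text
t: 2.12
position: [0.6107, 0.0659, 0.2589]
tool_rot: [-3.142, -0.0, 1.714]
ft_force: [-0.0, 0.3, 0.2]
gripper_width: 0.0913
finger_force: 0.0
```

```bash
python3 -c "
from h import *
plan((608.4,68.4,158),1.719,5)"
```

```text
[[1, 0, 20], [1, 0, 20], [1, 0, 20], [1, 0, 20], [1, 0, 20]]
turn/row [-0.    -0.    -0.001] pose [610.7  65.9 258.9] [-3.142 -0.     1.714]
```

Call:
apply_moves(xyz=[[3, -2, 20], [0, 0, 25], [0, 0, 25], [0, 0, 20], [0, 0, 11]], angular=[[0, 0, 0], [0, 0, 0], [0, 0, 0], [0, 0, 0], [0, 0, 0]], fingers=[100, 100, 100, 100, 100])

```text
t: 2.75
position: [0.6069, 0.0696, 0.1567]
tool_rot: [-3.14, -0.0, 1.717]
ft_force: [0.1, 0.4, 0.9]
gripper_width: 0.0912
finger_force: 0.0
```

Call:
apply_moves(xyz=[[0, 0, 0], [0, 0, 0], [0, 0, 0], [0, 0, 0], [0, 0, 0]], angular=[[0, 0, 0], [0, 0, 0], [0, 0, 0], [0, 0, 0], [0, 0, 0]], fingers=[60, 50, 40, 30, 20], grip_force=15)

```text
t: 3.38
position: [0.6075, 0.0697, 0.1582]
tool_rot: [3.141, -0.0, 1.717]
ft_force: [-0.2, -0.2, -0.1]
gripper_width: 0.0441
finger_force: 0.0
```

Call:
apply_moves(xyz=[[0, 0, 0], [0, 0, 0], [0, 0, 0], [0, 0, 0], [0, 0, 0]], angular=[[0, 0, 0], [0, 0, 0], [0, 0, 0], [0, 0, 0], [0, 0, 0]], fingers=[15, 10, 10, 10, 10])

```text
t: 4.0
position: [0.6075, 0.0697, 0.158]
tool_rot: [3.141, -0.0, 1.717]
ft_force: [1.0, -0.4, 0.2]
gripper_width: 0.0288
finger_force: 15.0
```

Call:
apply_moves(xyz=[[0, 0, -15], [0, 0, -30], [0, 0, -20], [20, -9, 0], [35, -16, 0]], angular=[[0, 0, 0], [0, 0, 0], [0, 0, 0], [0, 0, 0], [0, 0, 0]], fingers=[10, 10, 10, 10, 10])

```text
t: 4.62
position: [0.5735, 0.1212, 0.2224]
tool_rot: [-3.14, -0.001, 1.715]
ft_force: [-0.4, -0.1, -0.4]
gripper_width: 0.0284
finger_force: 15.0
```

Call:
apply_moves(xyz=[[42, -19, 0], [45, -20, 0], [45, -20, 0], [45, -20, 0], [40, -18, 0]], angular=[[0, 0, 0], [0, 0, 0], [0, 0, 0], [0, 0, 0], [0, 0, 0]], fingers=[10, 10, 10, 10, 10])

```text
t: 5.25
position: [0.4442, 0.3227, 0.2222]
tool_rot: [-3.139, 0.0, 1.718]
ft_force: [-0.9, 0.7, -0.3]
gripper_width: 0.0288
finger_force: 15.0
```

```bash
python3 -c "
from h import *
c=cam('side','a.png');d=c['frame'][150:450,150:550];cv2.imwrite('pics/a.png',cv2.cvtColor(cv2.resize(d,(800,600)),cv2.COLOR_RGB2BGR))
print(arm.get_obs()['gripper_width'])
plan((443.6,327.2,80),1.719,5)"
```

```text
0.028315336381482502
[[0, 1, 28], [0, 1, 28], [0, 1, 28], [0, 1, 28], [0, 0, 28]]
turn/row [-0.001 -0.001  0.   ] pose [441.4 326.7 222.2] [-3.137 -0.004  1.72 ]
```

View pics/a.png

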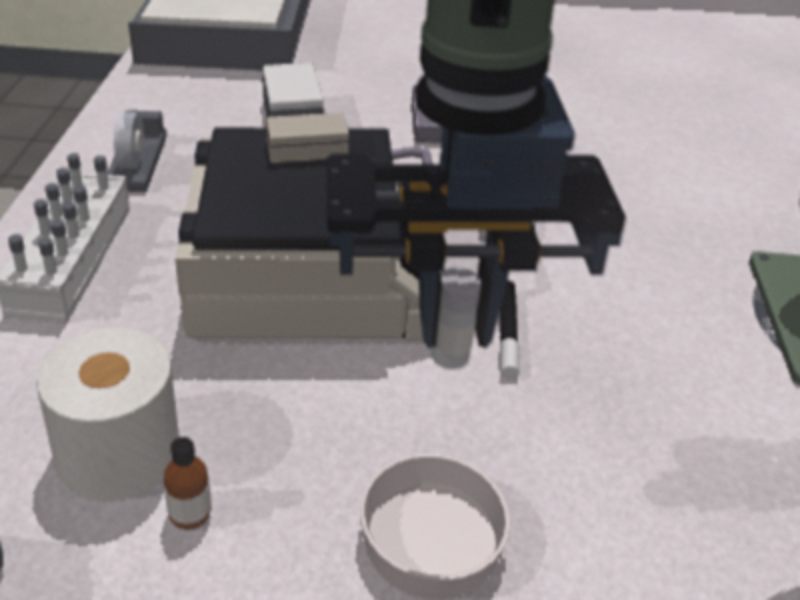

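The vial hangs upright in the pads at (458,310) crop px. The dish below it, at (435,520), is clear. I'll lower it now.

Call:
apply_moves(xyz=[[0, 2, 35], [0, 0, 45], [0, 0, 45], [0, 0, 35], [0, 0, 17]], angular=[[0, 0, 0], [0, 0, 0], [0, 0, 0], [0, 0, 0], [0, 0, 0]], fingers=[10, 10, 10, 10, 10])

```text
t: 5.92
position: [0.4462, 0.3205, 0.0432]
tool_rot: [-3.136, 0.002, 1.717]
ft_force: [0.2, 1.0, -0.5]
gripper_width: 0.0287
finger_force: 15.0
```

Call:
apply_moves(xyz=[[0, 0, 5], [0, 0, 3], [0, 0, 2], [0, 0, 1], [0, 0, 0]], angular=[[0, 0, 0], [0, 0, 0], [0, 0, 0], [0, 0, 0], [0, 0, 0]], fingers=[10, 10, 10, 10, 10])

```text
t: 6.55
position: [0.4493, 0.3214, 0.0353]
tool_rot: [3.141, -0.0, 1.717]
ft_force: [0.3, -0.5, -0.4]
gripper_width: 0.0288
finger_force: 15.0
```

Call:
apply_moves(xyz=[[0, 0, 1], [0, 0, 1], [0, 0, 1], [0, 0, 0], [0, 0, 0]], angular=[[0, 0, 0], [0, 0, 0], [0, 0, 0], [0, 0, 0], [0, 0, 0]], fingers=[10, 10, 10, 10, 10])

```text
t: 7.18
position: [0.4491, 0.3214, 0.0319]
tool_rot: [-3.142, -0.0, 1.717]
ft_force: [0.2, -0.2, -0.3]
gripper_width: 0.0287
finger_force: 15.0
```

Call:
apply_moves(xyz=[[0, 0, 0.5], [0, 0, 0.5], [0, 0, 0.5], [0, 0, 0], [0, 0, 0]], angular=[[0, 0, 0], [0, 0, 0], [0, 0, 0], [0, 0, 0], [0, 0, 0]], fingers=[10, 10, 10, 10, 10])

```text
t: 7.8
position: [0.4493, 0.3215, 0.0309]
tool_rot: [3.141, -0.0, 1.717]
ft_force: [-0.7, -0.7, 5.5]
gripper_width: 0.0283
finger_force: 15.0
```

Call:
apply_moves(xyz=[[0, 0, 0], [0, 0, 0], [0, 0, 0], [0, 0, 0], [0, 0, 0]], angular=[[0, 0, 0], [0, 0, 0], [0, 0, 0], [0, 0, 0], [0, 0, 0]], fingers=[34, 38, 42, 50, 50])

```text
t: 8.43
position: [0.4491, 0.3214, 0.0304]
tool_rot: [-3.142, -0.0, 1.717]
ft_force: [-0.3, -0.2, 0.7]
gripper_width: 0.0456
finger_force: 0.0
```

Call:
apply_moves(xyz=[[0, 0, -5], [0, 0, -20], [0, 0, -40], [0, 0, -50], [0, 0, -50]], angular=[[0, 0, 0], [0, 0, 0], [0, 0, 0], [0, 0, 0], [0, 0, 0]], fingers=[50, 50, 50, 50, 50])

```text
t: 9.05
position: [0.449, 0.3212, 0.1974]
tool_rot: [3.141, -0.0, 1.717]
ft_force: [1.4, -0.3, -0.2]
gripper_width: 0.0456
finger_force: 0.0
```

```bash
python3 -c "
from h import *
c=cam('side');d=c['frame'][300:450,250:450];cv2.imwrite('pics/b.png',cv2.cvtColor(cv2.resize(d,(800,600)),cv2.COLOR_RGB2BGR))
plan((606.2,-44.8,205),.286,15)"
```

```text
[[-26, 7, 0], [-25, 9, 0], [-24, 11, 0], [-23, 14, 0], [-21, 16, 0]]
[[-20, 18, 0], [-18, 20, 0], [-16, 21, 0], [-14, 23, 0], [-12, 24, 0]]
[[-10, 25, 0], [-7, 26, 0], [-5, 26, 0], [-2, 27, 0], [0, 27, 0]]
turn/row [ 0.    -0.001  0.095] pose [452.1 323.5 204.7] [ 3.129 -0.006  1.717]
```

View pics/b.png

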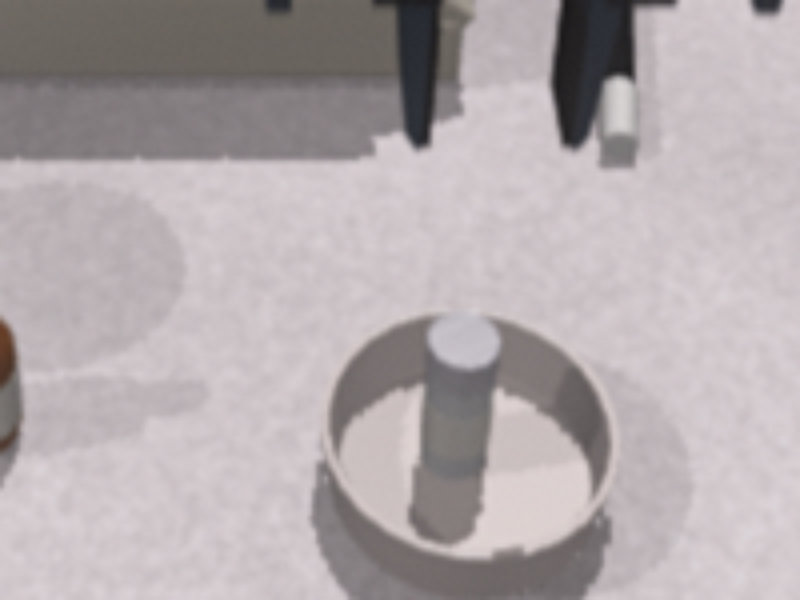

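The vial stands upright on the dish floor, with its cap at (463,340) crop px. Next I'll move to the slide box.

Call:
apply_moves(xyz=[[-26, 7, 0], [-25, 9, 0], [-24, 11, 0], [-23, 14, 0], [-21, 16, 0]], angular=[[0, 0, 0.095], [0, 0, 0.095], [0, 0, 0.095], [0, 0, 0.095], [0, 0, 0.095]], fingers=[50, 60, 80, 80, 80])

```text
t: 9.72
position: [0.5016, 0.198, 0.1956]
tool_rot: [3.141, -0.0, 1.239]
ft_force: [-0.2, 0.5, -0.5]
gripper_width: 0.0727
finger_force: 0.0
```

Call:
apply_moves(xyz=[[-20, 18, 0], [-18, 20, 0], [-16, 21, 0], [-14, 23, 0], [-12, 24, 0]], angular=[[0, 0, 0.095], [0, 0, 0.095], [0, 0, 0.095], [0, 0, 0.095], [0, 0, 0.095]], fingers=[80, 80, 80, 80, 80])

```text
t: 10.35
position: [0.5545, 0.0748, 0.1956]
tool_rot: [3.141, -0.0, 0.764]
ft_force: [0.2, -0.1, -0.0]
gripper_width: 0.073
finger_force: 0.0
```

Call:
apply_moves(xyz=[[-10, 25, 0], [-7, 26, 0], [-5, 26, 0], [-2, 27, 0], [0, 27, 0]], angular=[[0, 0, 0.095], [0, 0, 0.095], [0, 0, 0.095], [0, 0, 0.095], [0, 0, 0.095]], fingers=[80, 80, 80, 80, 80])

```text
t: 10.98
position: [0.6063, -0.0491, 0.1955]
tool_rot: [-3.142, -0.0, 0.289]
ft_force: [0.6, -0.7, 0.3]
gripper_width: 0.073
finger_force: 0.0
```

Call:
apply_moves(xyz=[[0, 0, 0], [0, 0, 0], [0, 0, 0], [0, 0, 0], [0, 0, 0]], angular=[[0, 0, 0], [0, 0, 0], [0, 0, 0], [0, 0, 0], [0, 0, 0]], fingers=[80, 80, 80, 80, 80])

```text
t: 11.6
position: [0.6059, -0.0479, 0.1955]
tool_rot: [-3.142, -0.0, 0.293]
ft_force: [-0.6, 0.5, -0.4]
gripper_width: 0.0728
finger_force: 0.0
```

```bash
python3 -c "
from h import *
plan((606.2,-44.8,137),.286,1)"
```

```text
[[1, -3, 59]]
turn/row [-0.    -0.     0.007] pose [605.9 -47.9 195.5] [-3.142 -0.     0.293]
```

Call:
apply_moves(xyz=[[1, -3, 10], [0, 0, 20], [0, 0, 16], [0, 0, 10], [0, 0, 2]], angular=[[0, 0, 0.007], [0, 0, 0], [0, 0, 0], [0, 0, 0], [0, 0, 0]], fingers=[80, 80, 80, 80, 80])

```text
t: 12.22
position: [0.6058, -0.0451, 0.1365]
tool_rot: [-3.141, 0.001, 0.285]
ft_force: [-0.2, 0.2, -0.3]
gripper_width: 0.0734
finger_force: 0.0
```

Call:
apply_moves(xyz=[[0, 0, 0], [0, 0, 0], [0, 0, 0], [0, 0, 0], [0, 0, 0]], angular=[[0, 0, 0], [0, 0, 0], [0, 0, 0], [0, 0, 0], [0, 0, 0]], fingers=[65, 55, 45, 35, 30], grip_force=25)

```text
t: 12.85
position: [0.6064, -0.0452, 0.1379]
tool_rot: [3.141, -0.001, 0.285]
ft_force: [0.3, -0.7, 2.5]
gripper_width: 0.0449
finger_force: 25.0
```

Call:
apply_moves(xyz=[[0, 0, 0], [0, 0, 0], [0, 0, -10], [0, 0, -20], [0, 0, -20]], angular=[[0, 0, 0], [0, 0, 0], [0, 0, 0], [0, 0, 0], [0, 0, 0]], fingers=[30, 30, 30, 30, 30])

```text
t: 13.48
position: [0.6057, -0.045, 0.1876]
tool_rot: [-3.141, 0.001, 0.285]
ft_force: [0.2, 0.4, -1.5]
gripper_width: 0.0451
finger_force: 25.0
```

```bash
python3 -c "
from h import *
plan((420,-366,190),.118,10)"
```

```text
[[-27, 26, 0], [-26, 26, 0], [-26, 26, 0], [-26, 27, 0], [-25, 27, 0]]
[[-25, 28, 0], [-24, 28, 0], [-24, 29, 0], [-23, 29, 0], [-23, 29, 0]]
turn/row [-0.     0.     0.017] pose [605.7 -45.  187.6] [-3.141e+00  1.000e-03  2.850e-01]
```

Call:
apply_moves(xyz=[[-15, 14, 0], [-25, 25, 0], [-28, 28, 0], [-30, 31, 0], [-29, 31, 0]], angular=[[0, 0, 0.017], [0, 0, 0.017], [0, 0, 0.017], [0, 0, 0.017], [0, 0, 0.017]], fingers=[30, 30, 30, 30, 30])

```text
t: 14.1
position: [0.5117, -0.2028, 0.1862]
tool_rot: [-3.14, 0.003, 0.198]
ft_force: [0.4, -1.3, -1.8]
gripper_width: 0.0448
finger_force: 25.0
```

Call:
apply_moves(xyz=[[-29, 32, 0], [-28, 33, 0], [-28, 33, 0], [-22, 28, 0], [-14, 18, 0]], angular=[[0, 0, 0.017], [0, 0, 0.017], [0, 0, 0.017], [0, 0, 0.017], [0, 0, 0.017]], fingers=[30, 30, 30, 30, 30])

```text
t: 14.72
position: [0.4165, -0.365, 0.1861]
tool_rot: [-3.14, 0.002, 0.112]
ft_force: [0.2, -0.1, -1.9]
gripper_width: 0.0445
finger_force: 25.0
```

Call:
apply_moves(xyz=[[0, 0, 0], [0, 0, 20], [0, 0, 40], [0, 0, 40], [0, 0, 20]], angular=[[0, 0, 0], [0, 0, 0], [0, 0, 0], [0, 0, 0], [0, 0, 0]], fingers=[30, 30, 30, 30, 30])

```text
t: 15.35
position: [0.4178, -0.3616, 0.0647]
tool_rot: [-3.137, 0.003, 0.115]
ft_force: [-0.2, -0.5, -1.1]
gripper_width: 0.0447
finger_force: 25.0
```

```bash
python3 -c "
from h import *
c=cam('side');d=c['frame'][130:280,300:500];cv2.imwrite('pics/c.png',cv2.cvtColor(cv2.resize(d,(800,600)),cv2.COLOR_RGB2BGR))
plan((420,-366,9),.118,1)"
```

```text
[[3, 6, 54]]
turn/row [-0.007  0.006 -0.003] pose [ 416.9 -360.8   62.8] [-3.135  0.006  0.115]
```

View pics/c.png

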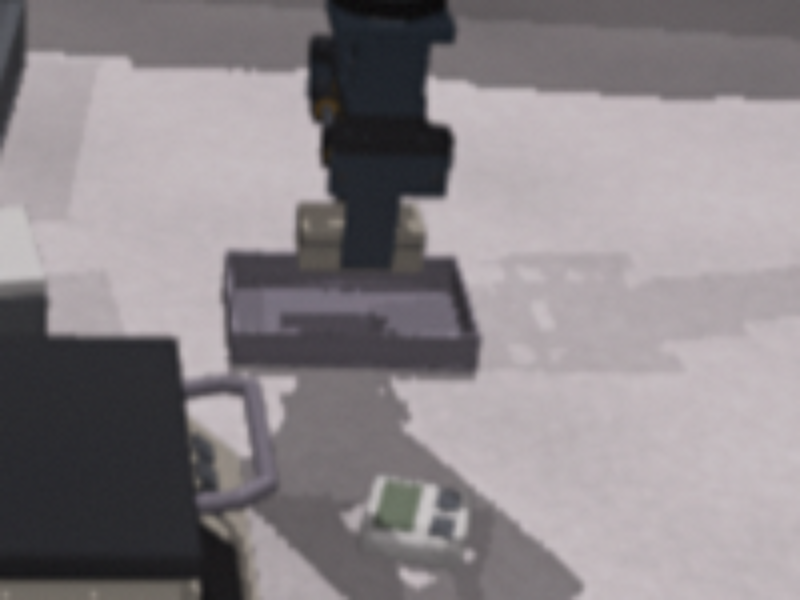

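The box is held level over the tray, about (360,240) crop px. Lowering it.

Call:
apply_moves(xyz=[[2, 3, 15], [0, 0, 18], [0, 0, 12], [0, 0, 4], [0, 0, 0]], angular=[[0, 0, 0], [0, 0, 0], [0, 0, 0], [0, 0, 0], [0, 0, 0]], fingers=[30, 30, 30, 30, 30])

```text
t: 16.02
position: [0.422, -0.3666, 0.0186]
tool_rot: [3.141, -0.0, 0.115]
ft_force: [0.7, -0.5, -1.7]
gripper_width: 0.0452
finger_force: 25.0
```

Call:
apply_moves(xyz=[[0, 0, 1], [0, 0, 1], [0, 0, 0], [0, 0, 0], [0, 0, 0]], angular=[[0, 0, 0], [0, 0, 0], [0, 0, 0], [0, 0, 0], [0, 0, 0]], fingers=[30, 30, 30, 30, 30])

```text
t: 16.65
position: [0.4218, -0.3664, 0.0165]
tool_rot: [-3.142, -0.0, 0.115]
ft_force: [-0.1, -0.0, -0.9]
gripper_width: 0.0449
finger_force: 25.0
```

Call:
apply_moves(xyz=[[0, 0, 2], [0, 0, 2], [0, 0, 2], [0, 0, 0], [0, 0, 0]], angular=[[0, 0, 0], [0, 0, 0], [0, 0, 0], [0, 0, 0], [0, 0, 0]], fingers=[30, 30, 30, 30, 30])

```text
t: 17.27
position: [0.4218, -0.3664, 0.0104]
tool_rot: [-3.142, -0.0, 0.115]
ft_force: [0.1, 0.3, -0.7]
gripper_width: 0.0451
finger_force: 25.0
```

Call:
apply_moves(xyz=[[0, 0, 0.5], [0, 0, 0.5], [0, 0, 0.5], [0, 0, 0], [0, 0, 0]], angular=[[0, 0, 0], [0, 0, 0], [0, 0, 0], [0, 0, 0], [0, 0, 0]], fingers=[30, 30, 30, 30, 30])

```text
t: 17.9
position: [0.4218, -0.3664, 0.009]
tool_rot: [3.142, -0.0, 0.115]
ft_force: [0.1, 0.2, -0.1]
gripper_width: 0.0451
finger_force: 25.0
```

Call:
apply_moves(xyz=[[0, 0, 0.5], [0, 0, 0.5], [0, 0, 0.3], [0, 0, 0], [0, 0, 0]], angular=[[0, 0, 0], [0, 0, 0], [0, 0, 0], [0, 0, 0], [0, 0, 0]], fingers=[30, 30, 30, 30, 30])

```text
t: 18.52
position: [0.4218, -0.3665, 0.009]
tool_rot: [3.141, -0.0, 0.115]
ft_force: [-2.6, 2.0, 9.6]
gripper_width: 0.0448
finger_force: 25.0
```

Call:
apply_moves(xyz=[[0, 0, 0], [0, 0, 0], [0, 0, 0], [0, 0, 0], [0, 0, 0]], angular=[[0, 0, 0], [0, 0, 0], [0, 0, 0], [0, 0, 0], [0, 0, 0]], fingers=[52, 56, 60, 65, 65])

```text
t: 19.15
position: [0.4217, -0.3664, 0.0075]
tool_rot: [-3.141, 0.0, 0.115]
ft_force: [0.1, -0.2, -0.1]
gripper_width: 0.0589
finger_force: 0.0
```

Call:
apply_moves(xyz=[[0, 0, -5], [0, 0, -30], [0, 0, -50], [0, 0, -50], [0, 0, -40]], angular=[[0, 0, 0], [0, 0, 0], [0, 0, 0], [0, 0, 0], [0, 0, 0]], fingers=[65, 65, 65, 65, 65])

```text
t: 19.77
position: [0.422, -0.3667, 0.1852]
tool_rot: [3.14, -0.002, 0.115]
ft_force: [0.6, -1.3, -0.2]
gripper_width: 0.0593
finger_force: 0.0
```

Call:
apply_moves(xyz=[[0, 0, -20], [0, 0, 0], [0, 0, 0], [0, 0, 0], [0, 0, 0]], angular=[[0, 0, 0], [0, 0, 0], [0, 0, 0], [0, 0, 0], [0, 0, 0]], fingers=[65, 65, 65, 65, 65])

```text
t: 20.4
position: [0.4214, -0.3662, 0.2016]
tool_rot: [-3.14, 0.001, 0.115]
ft_force: [-0.7, -0.4, -0.2]
gripper_width: 0.0595
finger_force: 0.0
```

```bash
python3 -c "
from h import *
c=cam('side');d=c['frame'][160:260,300:433];cv2.imwrite('pics/d.png',cv2.cvtColor(cv2.resize(d,(532,400)),cv2.COLOR_RGB2BGR))
plan((474,-12.8,210),1.719,15)"
```

```text
[[6, -23, -1], [9, -22, -1], [11, -21, -1], [13, -20, -1], [15, -18, -1]]
[[17, -17, -1], [19, -15, -1], [20, -13, -1], [21, -10, -1], [22, -8, -1]]
[[23, -6, -1], [24, -3, -1], [24, -1, -1], [24, 2, -1], [23, 4, -1]]
turn/row [-0.    -0.    -0.107] pose [ 421.6 -366.3  201.9] [-3.14e+00  1.00e-03  1.15e-01]
```

View pics/d.png

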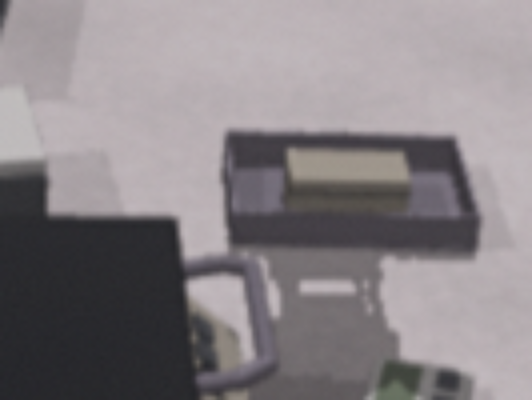

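The slide box lies flat in the tray at (347,180) crop px. On to the grip bar.

Call:
apply_moves(xyz=[[6, -23, -1], [9, -22, -1], [11, -21, -1], [13, -20, -1], [15, -18, -1]], angular=[[0, 0, -0.107], [0, 0, -0.107], [0, 0, -0.107], [0, 0, -0.107], [0, 0, -0.107]], fingers=[50, 33, 33, 33, 33])

```text
t: 21.08
position: [0.4395, -0.2484, 0.2074]
tool_rot: [-3.141, 0.0, 0.653]
ft_force: [0.4, 0.3, -0.1]
gripper_width: 0.0301
finger_force: 0.0
```

Call:
apply_moves(xyz=[[17, -17, -1], [19, -15, -1], [20, -13, -1], [21, -10, -1], [22, -8, -1]], angular=[[0, 0, -0.107], [0, 0, -0.107], [0, 0, -0.107], [0, 0, -0.107], [0, 0, -0.107]], fingers=[33, 33, 33, 33, 33])

```text
t: 21.7
position: [0.4564, -0.1309, 0.2124]
tool_rot: [-3.141, -0.0, 1.188]
ft_force: [-1.1, -0.1, -0.1]
gripper_width: 0.0303
finger_force: 0.0
```

Call:
apply_moves(xyz=[[23, -6, -1], [24, -3, -1], [24, -1, -1], [24, 2, -1], [23, 4, -1]], angular=[[0, 0, -0.107], [0, 0, -0.107], [0, 0, -0.107], [0, 0, -0.107], [0, 0, -0.107]], fingers=[33, 33, 33, 33, 33])

```text
t: 22.32
position: [0.4729, -0.0126, 0.2174]
tool_rot: [-3.141, -0.0, 1.723]
ft_force: [0.3, 0.0, 0.0]
gripper_width: 0.0297
finger_force: 0.0
```

Call:
apply_moves(xyz=[[0, 0, 0], [0, 0, 0], [0, 0, 0], [0, 0, 0], [0, 0, 0]], angular=[[0, 0, 0], [0, 0, 0], [0, 0, 0], [0, 0, 0], [0, 0, 0]], fingers=[33, 33, 33, 33, 33])

```text
t: 22.95
position: [0.4729, -0.0138, 0.2176]
tool_rot: [3.142, 0.0, 1.719]
ft_force: [-0.4, 0.5, 0.4]
gripper_width: 0.0298
finger_force: 0.0
```

```bash
python3 -c "
from h import *
plan((474,-12.8,160),1.719,1)"
```

```text
[[1, 1, 58]]
turn/row [0. 0. 0.] pose [472.9 -13.8 217.6] [3.142 0.    1.719]
```

Call:
apply_moves(xyz=[[1, 1, 20], [0, 0, 35], [0, 0, 25], [0, 0, 15], [0, 0, 5]], angular=[[0, 0, 0], [0, 0, 0], [0, 0, 0], [0, 0, 0], [0, 0, 0]], fingers=[33, 33, 33, 33, 33])

```text
t: 23.58
position: [0.4732, -0.0124, 0.1168]
tool_rot: [-3.14, -0.0, 1.719]
ft_force: [-0.4, -0.1, 0.5]
gripper_width: 0.03
finger_force: 0.0
```

Call:
apply_moves(xyz=[[0, 0, 0], [0, 0, 0], [0, 0, 0], [0, 0, 0], [0, 0, 0]], angular=[[0, 0, 0], [0, 0, 0], [0, 0, 0], [0, 0, 0], [0, 0, 0]], fingers=[25, 20, 10, 0, 0], grip_force=15)

```text
t: 24.2
position: [0.474, -0.0123, 0.1182]
tool_rot: [3.141, 0.0, 1.72]
ft_force: [-1.4, 0.4, 4.3]
gripper_width: 0.0104
finger_force: 15.0
```

```bash
python3 -c "
import numpy as np
s=np.linspace(0,1,26); th=np.radians(4.27+60*s); y=-241.7*np.cos(th); z=241.7*np.sin(th)
d=np.c_[0*y[1:],np.diff(np.round(y,1)),-np.diff(np.round(z,1))].round(1)
for i in range(0,25,5):print(d[i:i+5].tolist())"
```

```text
[[-0.0, 0.9, -10.1], [-0.0, 1.4, -10.0], [-0.0, 1.8, -10.0], [-0.0, 2.2, -9.8], [-0.0, 2.7, -9.8]]
[[-0.0, 3.0, -9.7], [-0.0, 3.5, -9.5], [-0.0, 3.8, -9.4], [-0.0, 4.2, -9.2], [-0.0, 4.6, -9.0]]
[[-0.0, 5.0, -8.8], [-0.0, 5.4, -8.6], [-0.0, 5.7, -8.4], [-0.0, 6.0, -8.1], [-0.0, 6.4, -7.8]]
[[-0.0, 6.7, -7.6], [-0.0, 7.0, -7.3], [-0.0, 7.3, -7.0], [-0.0, 7.6, -6.7], [-0.0, 7.9, -6.4]]
[[-0.0, 8.1, -6.0], [-0.0, 8.4, -5.7], [-0.0, 8.6, -5.3], [-0.0, 8.8, -5.0], [-0.0, 9.1, -4.5]]
```

Call:
apply_moves(xyz=[[0, 0.9, -10.1], [0, 1.4, -10], [0, 1.8, -10], [0, 2.2, -9.8], [0, 2.7, -9.8]], angular=[[0, 0, 0], [0, 0, 0], [0, 0, 0], [0, 0, 0], [0, 0, 0]], fingers=[0, 0, 0, 0, 0], grip_force=25)

```text
t: 24.82
position: [0.4825, -0.0111, 0.1679]
tool_rot: [-3.141, 0.0, 1.72]
ft_force: [1.1, -2.0, -2.7]
gripper_width: 0.0102
finger_force: 25.0
```

```bash
python3 -c "
from h import *
c=cam('side');d=c['frame'][130:330,220:487];cv2.imwrite('pics/e.png',cv2.cvtColor(cv2.resize(d,(800,600)),cv2.COLOR_RGB2BGR))
o=arm.get_obs();print(o['position'],o['ft_force'],o['gripper_width'],o['moment'])"
```

```text
[ 0.48287277 -0.01100867  0.16903295] [-0.81664128 -1.33823329 -2.22103817] 0.01028357218179504 [-0.37285334  0.39418251  0.00700199]
```

View pics/e.png

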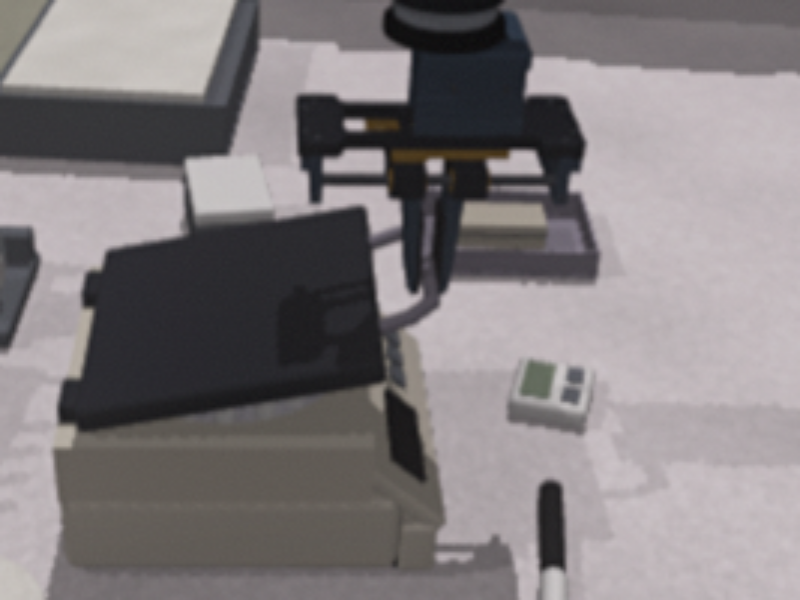

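The lid is rising, with the bar held between the finger tips near (430,270) crop px. Forces are small, so I'll continue along the arc.

Call:
apply_moves(xyz=[[0, 3, -9.7], [0, 3.5, -9.5], [0, 3.8, -9.4], [0, 4.2, -9.2], [0, 4.6, -9]], angular=[[0, 0, 0], [0, 0, 0], [0, 0, 0], [0, 0, 0], [0, 0, 0]], fingers=[0, 0, 0, 0, 0])

```text
t: 25.5
position: [0.5007, -0.0083, 0.2146]
tool_rot: [-3.139, 0.0, 1.72]
ft_force: [-3.9, -2.8, -0.2]
gripper_width: 0.01
finger_force: 25.0
```

Call:
apply_moves(xyz=[[0, 5, -8.8], [0, 5.4, -8.6], [0, 5.7, -8.4], [0, 6, -8.1], [0, 6.4, -7.8]], angular=[[0, 0, 0], [0, 0, 0], [0, 0, 0], [0, 0, 0], [0, 0, 0]], fingers=[0, 0, 0, 0, 0])

```text
t: 26.12
position: [0.5277, -0.0043, 0.2569]
tool_rot: [-3.137, 0.0, 1.72]
ft_force: [-8.0, -3.9, 4.4]
gripper_width: 0.01
finger_force: 25.0
```

Call:
apply_moves(xyz=[[0, 6.2, -7.9], [0, 6.5, -7.6], [0, 6.9, -7.3], [0, 7.3, -7], [0, 7.7, -6.6]], angular=[[0, 0, 0], [0, 0, 0], [0, 0, 0], [0, 0, 0], [0, 0, 0]], fingers=[0, 0, 0, 0, 0])

```text
t: 26.75
position: [0.5636, 0.0011, 0.2937]
tool_rot: [-3.141, 0.0, 1.72]
ft_force: [-4.2, -2.7, 2.5]
gripper_width: 0.0098
finger_force: 25.0
```

```bash
python3 -c "
from h import *
c=cam('side');d=c['frame'][80:280,220:487];cv2.imwrite('pics/f.png',cv2.cvtColor(cv2.resize(d,(800,600)),cv2.COLOR_RGB2BGR))
o=arm.get_obs();print(o['position'],o['ft_force'],o['gripper_width'],o['moment'])"
```

```text
[0.56488712 0.00126741 0.29459347] [-5.03910488 -2.11733955  4.89761665] 0.010179935283439898 [-0.50067051  1.07371695  0.037833  ]
```

View pics/f.png

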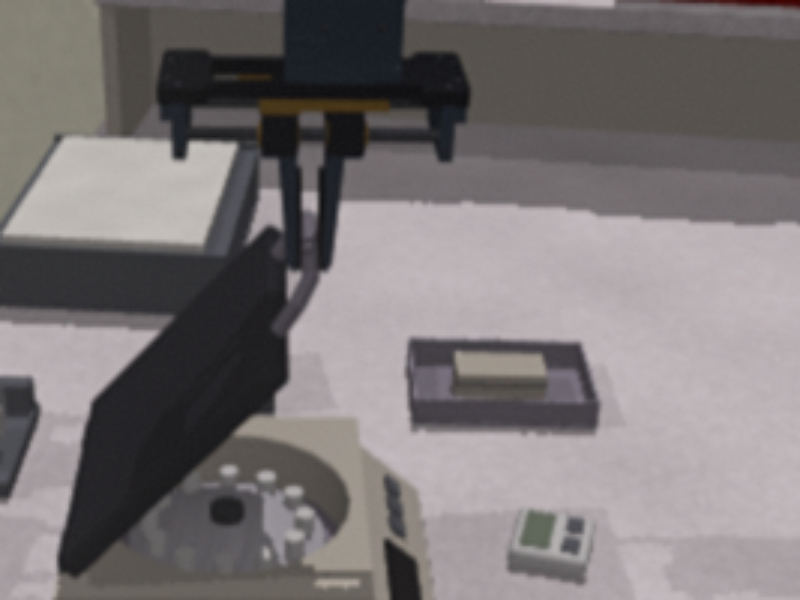

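Call:
apply_moves(xyz=[[0, 8, -6], [0, 8.3, -5.7], [0, 8.5, -5.3], [0, 8.7, -5], [0, 8, -4]], angular=[[0, 0, 0], [0, 0, 0], [0, 0, 0], [0, 0, 0], [0, 0, 0]], fingers=[0, 0, 0, 0, 0])

```text
t: 27.42
position: [0.6052, 0.0073, 0.3202]
tool_rot: [3.14, 0.0, 1.72]
ft_force: [-3.5, -2.4, 4.6]
gripper_width: 0.0106
finger_force: 25.0
```

```bash
python3 -c "
from h import *
c=cam('side');d=c['frame'][80:280,220:487];cv2.imwrite('pics/g.png',cv2.cvtColor(cv2.resize(d,(800,600)),cv2.COLOR_RGB2BGR))
o=arm.get_obs();print(o['position'],o['ft_force'],o['gripper_width'],o['moment'])
u=np.array([.989,.148,0]);n=np.array([-.148,.989,0])
for yo in (105,):
  for a in (55,58,60,62,65):
    H=np.array([712.5,22.8,114])+yo*n; t=np.radians(a)
    L=[]
    for s,h in((5,18),(205,18),(205,0)):
        P=H+u*(-s*np.cos(t)+h*np.sin(t))+np.array([0,0,s*np.sin(t)+h*np.cos(t)])
        L.append(((proj(c,P/1000)-[220,80])*3).round().tolist())
    print(a,L)
"
```

```text
[0.60632156 0.00746566 0.32066009] [-3.90829151 -2.0136507   5.78627754] 0.010432012040855062 [-0.51715164  0.90700184 -0.01904768]
55 [[45.0, 567.0], [223.0, 337.0], [249.0, 353.0]]
58 [[44.0, 568.0], [207.0, 328.0], [234.0, 344.0]]
60 [[43.0, 568.0], [195.0, 323.0], [223.0, 338.0]]
62 [[43.0, 569.0], [183.0, 319.0], [212.0, 332.0]]
65 [[42.0, 570.0], [165.0, 312.0], [195.0, 325.0]]
```

View pics/g.png

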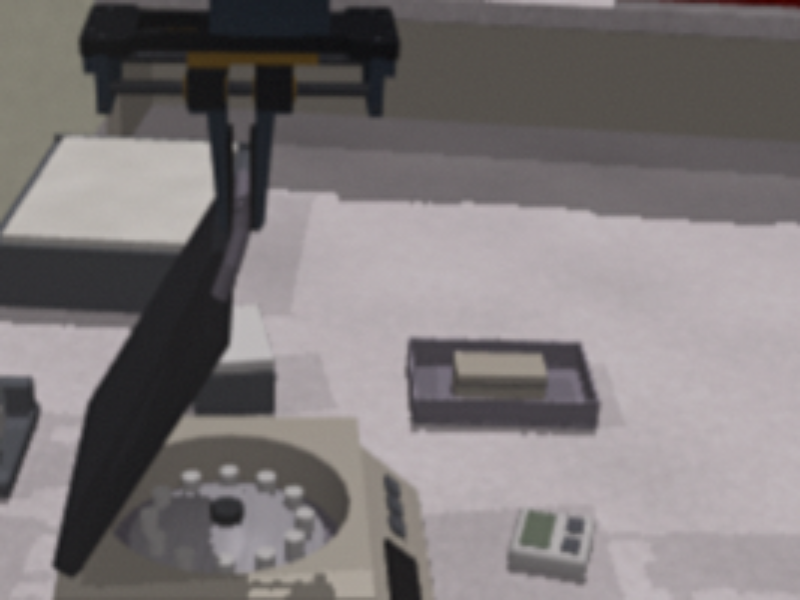

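The picture shows the lid at about 60°, its lower front corner at (230,342) crop px against (223,338) predicted for 60°. The bar is still in the pinch. The tool position gives about 59.5°, so I'll nudge slightly and let it settle.

Call:
apply_moves(xyz=[[0, 1.5, -0.7], [0, 0, 0], [0, 0, 0], [0, 0, 0], [0, 0, 0]], angular=[[0, 0, 0], [0, 0, 0], [0, 0, 0], [0, 0, 0], [0, 0, 0]], fingers=[0, 0, 0, 0, 0])

```text
t: 28.1
position: [0.6067, 0.0075, 0.3209]
tool_rot: [3.139, 0.001, 1.72]
ft_force: [-4.4, -2.5, 5.6]
gripper_width: 0.0104
finger_force: 25.0
```

Call:
apply_moves(xyz=[[0, 0, 0], [0, 0, 0], [0, 0, 0], [0, 0, 0], [0, 0, 0]], angular=[[0, 0, 0], [0, 0, 0], [0, 0, 0], [0, 0, 0], [0, 0, 0]], fingers=[0, 0, 0, 0, 0])

```text
t: 28.72
position: [0.6067, 0.0075, 0.3209]
tool_rot: [3.139, 0.001, 1.72]
ft_force: [-4.2, -2.0, 6.4]
gripper_width: 0.0103
finger_force: 25.0
```

```bash
python3 -c "
from h import *
o=arm.get_obs();p=np.array(o['position'])*1000
a=(p[0]-474)*.989+(p[1]+12.3)*.148
print(p,o['ft_force'],np.degrees(np.arccos((241-a)/241.7))-4.27)"
```

```text
[606.71702311   7.49553878 320.88960825] [-4.17068164 -2.01204985  6.37088027] 59.503270783217786
```

Everything is steady at about 59.5–60°, so I'll hand it in.

```bash
python3 -c "
from h import *
print(close_job())"
```

```text
the job is handed in; nothing more can be done
None
```

I handed the job in at about 29 s: the vial stands upright in the dish, the slide box lies flat in the tray, and the gripper still holds the lid open at about 59.5–60°.

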